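# Discard a spent tube in the chute-fed pedal bin

## Task

Discard the stout spent tube: lay it on the bin's side chute so that it rests against the shut lid, and let go. Then press the pedal gently down until it bears firmly on its rubber stop, never harder than 20 N, hold it there a moment while the tube rolls in, and ease the pedal all the way back up so that the lid closes without slamming. Leave the slim tube and everything else on the bench where it is.

Things in the scene. Friction and masses are not known exactly. Their poses are not given: they have to be found in the camera images.
- tube: the spent tube: the stout capped tube, a cylinder 28 mm across, 84 mm long, about 40 g, lying in either lane of the tray. Origin at its middle, on its axis (20 mm above the bench at the start); x axis along the tube towards the cap. Grip it from above across its 28 mm, at its middle
- tray: low white tray, 130 x 165 mm, fixed, floor 6 mm high with 4 mm rails on it; two lanes run along its x axis, 42 mm to either side of its middle. Origin at the centre of its underside
- bin: white pedal bin, fixed, 160 mm (x) by 150 mm (y), lid top at 181 mm. Origin: centre of its underside; x points from the pedal to the lid hinge at the back, y to the chute side, z up. Walls 5 mm, inner floor 60 mm high; the chute-side wall is 136 mm high and the shut lid's hanging skirt (outer face 78 mm from the middle, lower edge at 143 mm) closes the gap above it
- chute (a point): where to lay the tube: point on the metal side chute's floor, 148 mm high, on its centre line, 44 mm outward (bin +y) of the lid's skirt. The floor slopes 12 degrees down along bin -y to the skirt, is 114 mm wide (bin x) between 20 mm walls, 100 mm long, outer end open; a 40 mm wide slot along its centre line leaves room for fingertips below the floor. Axes as the bin's
- bin_mouth (a point): centre of the bin's mouth, 170 mm high. A tube let go on the chute, axis along bin x, rolls down by itself and rests on the skirt, its axis then 92 mm from the bin's middle; once the lid is up it rolls under it into the bin within about half a second. Axes as the bin's
- pedal_pad (a point): centre of the top face of the ribbed black pedal pad (45 mm along bin x, 65 mm along y, 8 mm thick), 110 mm in front of the bin, 64 mm high when up. Press it from above; it moves nearly straight down. It is sprung: 4 to 6 N holds it anywhere in its free travel; let go, it flies up and slams the lid
- bin_pedal: the pedal lever; origin on its hinge, 140 mm behind the pad centre, 60 mm high. Under the pad is a springy rubber stop, set to a different height on every bin: it is met after 29 to 41 mm of pad travel and must be found by feel. On it the push rises about 4 N per mm; bearing firmly on it is a push of 10 to 15 N; over 20 N is too hard
- bin_lid (a joint): opening angle of the lid in rad, 0 shut; it is linked to the pedal (3.2 times the pedal's angle, about 23 rad per metre of pad travel) and reaches 0.65 to 1.0 when the pedal is on its stop. Its hinge is on the bin's far top edge
- slim_tube: the other lying tube: a slim capped tube, 17 mm across and 100 mm long, in the other lane of the tray; not the one to discard. Origin at its middle, on its axis
- reagent_bottle: jar-shaped capped bottle, 70 mm across, 130 mm tall, right of the bin. Bystander; origin at the centre of its underside
- spray_bottle: white trigger spray bottle, 80 mm across, 217 mm tall, far left. Bystander; origin at the centre of its underside
- tip_box: grey box with clear cover, 120 x 85 x 85 mm, left. Bystander; origin at the centre of its underside
- dish: glass dish, 80 mm across, 15 mm high, left of the pedal and nearer the robot. Bystander; origin at the centre of its underside
- jar: small capped jar, 44 mm across, 60 mm tall, close to the bin's right side. Bystander; origin at the centre of its underside
- beaker: open glass beaker, 60 mm across, 80 mm tall, left, short of the chute. Bystander; origin at the centre of its underside

How it is judged:
By the outcome, as a careful person would: the job done as asked, in the order asked, and still so for the second after the job is handed in, with the robot touching nothing.
It also fails if it takes over 58 s, if anything falls off the work surface, if the arm or the gripper's body presses on something with over 40 N, if the wrist force passes 120 N, or if a joint passes its speed limit or range.

## Robot

A 7-joint arm with a two-finger parallel gripper is mounted at the origin on the work surface. World frame = base frame: x ahead of the robot, y to its left, z up, the work surface at z = 0. Lengths are in m, angles in rad, forces in N, time in s.
With the tool pointing down it reaches from about 0.4 to 0.85 m from the base axis. Payload 4.5 kg.
Tool frame: the origin (TCP) lies at the very end of the fingers, on their centre line; the grasp point (between the pads) lies 19 mm behind it; z points along the fingers, y is the line along which they close (so a half turn about z gives the same grasp; the last joint's range is limited). The gripper opens to 88 mm and grips with 3 to 60 N. Pads are 18 mm wide; open, the fingers measure 123 mm over their backs; the gripper's body (75 mm by 187 mm) begins 45 mm behind the grasp point.
Start: joints at [-1.072, 0.689, -0.195, 1.565, 0.157, 0.902, -0.215], TCP at [0.28, 0.559, 0.239] pointing down, gripper open.
Joint ranges: [-3.01, 3.01], [-0.46, 2.08], [-1.47, 1.51], [0.13, 2.56], [-1, 4.14], [0.04, 2.09], [-2.66, 2.66]. Speed limits (rad/s): [2.57, 2.57, 3.14, 3.14, 3.14, 3.14, 3.14].

## Interface

Orientations are given as a unit quaternion [x, y, z, w].
In Python, from plant import r gives the robot as it stands. The module is installed in compiled form; this text tells all that it offers.
- The arm moves only by the tool step_arm, never from a script. Its argument "increments" is a list of rows, each a list of 2 entries, a list of its own where there are three numbers: the shift along the world's x, y, z in cm, then the turn, a rotation vector about the world's x, y, z in degrees. A call has exactly 10 rows; each row shifts and turns the commanded pose from where the row before left it; what a row does not reach is not made up. A row lasts 1/10 s, in which the tool goes at most 50 mm and 8.59 degrees, less where a joint would pass 70% of its speed; a pose out of reach is approached as far as the arm can. A call is refused whole if a number of a shift passes 5 or a number of a turn 8.59, either way. A call with a gripper value outside its range is refused whole. "fingers" is the opening, from 0 (shut) to 1 (fully open), set as the call begins (left out, the last holds). The fingers move at their own pace and stop on an object; "grip_force" is the grip in N (left out, the last holds). Time passes only in rows, so rows that do not move let the fingers close, or fill a call up. It gives the time, the measured TCP pose, the force, the opening and the grip force at its end, in the units of the state.
- r.get_state(): the state, without advancing time (a new reading comes with each control period).
- r.snapshot(name): name is "scene" or "top" or "wrist"; returns (picture, depth): 400x640x3 uint8, red, green, blue; 400x640 float32, m along the optical axis (not along the pixel's ray), 0 where there is no reading.
- r.calibration(name): a dict with "fov_y" (degrees; the focal length in pixels is half the picture's height over the tangent of half this angle, whatever the lens; pixels are square), "cx", "cy" (the principal point, pixels), "R" (3x3) and "t" (3): a world point X has camera coordinates R X + t. Camera axes: x right, y down, z forward; pixel columns grow to the right and rows downward; lengths in m; the calibration is good to about 2 mm. A picture is of the moment at which its call begins: read the wrist's pose just before it. calibration takes no time and is no camera call; for the wrist camera it gives the pose at the moment of the call.
- r.finish_job(): hands the job in; it is judged then, once.
The state is a dict: "clock": time; "q": joint angles; "qd": joint speeds; "joint_torque": joint torques, N m; "tool_pos": TCP position; "eef_rot": TCP orientation; "contact_force": force on the tool from outside, world axes, zero at the start; "moment": the same for the moment, N m; "opening": opening from 0.0 (shut) to 1.0 (fully open); "finger_force": force on a finger pad.
Only numpy, scipy, OpenCV 4.12 (cv2) and the standard library are available. Lean on these libraries where they do the work, as an engineer would, in place of code of your own. Each camera call takes 0.05 s, during which the arm holds its last target. There are 200 camera calls.

## Working session

There is one attempt and no reset: what is moved stays moved. The work goes in short steps, Python scripts to look and compute and a tool call to move; the robot and the scene stay as the last step left them, time stands still between calls to the robot, and variables do not carry over. Pictures are saved under pics/ and viewed, at most 10 in all, crops included, and the job is handed in when it is done.

Besides the shell and the picture viewer there is one more tool, called by a JSON object that holds its "name" and its "arguments". step_arm: Moves the arm, as the interface text tells. Its arguments: {"type":"object","properties":{"increments":{"type":"array","items":{"type":"array"}},"fingers":{"type":"number"},"grip_force":{"type":"number"}},"required":["increments"]}

```bash
mkdir -p pics
cat > h.py <<'E'
import numpy as np, cv2
from plant import r
def save(n,f):
    p,d=r.snapshot(n); cv2.imwrite('pics/'+f+'.png',p[:,:,::-1]); np.savez('pics/'+f+'.npz',p=p,d=d,**{k:np.array(v) for k,v in C(n).items()}); return p,d
def C(n): return r.calibration(n)
def cloud(c,d):
    f=200/np.tan(np.radians(float(c['fov_y']))/2)
    v,u=np.mgrid[:400,:640]
    P=np.stack([(u-c['cx'])/f*d,(v-c['cy'])/f*d,d],-1)-np.array(c['t'])
    return P@np.array(c['R'])
def load(f): 
    z=np.load('pics/'+f+'.npz'); return z['p'],z['d'],cloud(z,z['d'])
E
python3 - <<'E'
from h import *
s=r.get_state(); print(s)
p,d=save('top','top0'); p2,d2=save('scene','sc0')
cv2.imwrite('pics/both.png',cv2.resize(np.vstack([p,p2])[:,:,::-1],(480,600)))
for n in('top','scene'):
    c=C(n);print(n,c['fov_y'],c['cx'],c['cy'],-np.array(c['R']).T@np.array(c['t']))
E
```

```text
{'clock': 0.0, 'q': array([-1.07215942,  0.69000935, -0.19451167,  1.56631144,  0.15728848,
        0.90246844, -0.21507503]), 'qd': array([-6.97550791e-05, -9.58921440e-04,  1.26130024e-03,  8.08922660e-04,
        4.83321511e-04,  2.57259438e-04,  8.38858939e-04]), 'joint_torque': array([-2.69878374e-04, -5.27564979e+01, -1.26706615e+00, -1.53421909e+01,
       -5.26655337e-02,  6.76082738e-03,  1.59438055e-04]), 'tool_pos': array([0.27993975, 0.55811791, 0.23790281]), 'eef_rot': array([ 2.30284607e-01,  9.73122903e-01, -8.90594289e-04, -1.51469582e-04]), 'contact_force': array([ 0.19070341, -0.3422503 ,  0.05590249]), 'moment': array([ 0.01407782, -0.04396905, -0.00221727]), 'finger_force': 0.0, 'opening': 1.0021294960060316}
top 47.25692647436199 315.2759072799778 200.4380817481552 [0.35499162 0.04434324 1.46191897]
scene 50.469333737993495 319.86391544442955 197.120516168006 [ 0.25733549 -0.83891143  0.80845314]
```

View pics/top0.png

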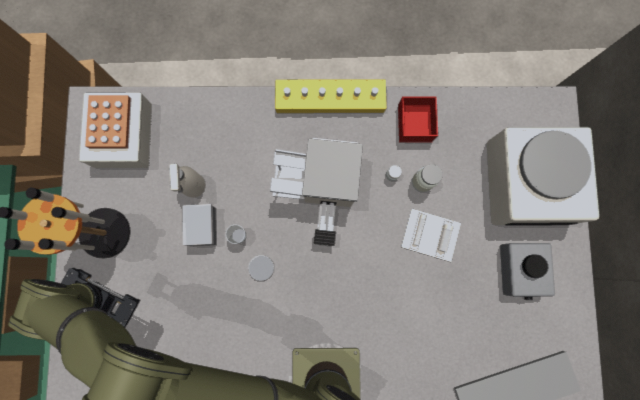

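View pics/sc0.png

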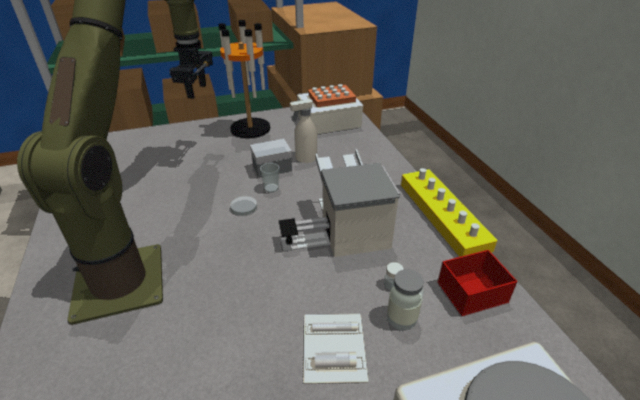

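The top view shows the tray around (431,235) with the stout tube in its right lane at (445,238). The bin lid is at (333,170), the chute at (290,175) and the pedal pad at (325,238).

Run:
```python
from h import *
p,d,P=load('top0')
def rect(m,n):
    m=m&(d>0)
    u8=m.astype(np.uint8); k,l,st,_=cv2.connectedComponentsWithStats(u8); i=1+np.argmax(st[1:,4]); m=l==i
    Q=P[m]; b=cv2.minAreaRect(Q[:,:2].astype(np.float32)*1000); print(n,m.sum(),np.round(b[0],1),np.round(b[1],1),round(b[2],1),'z',np.round(np.percentile(Q[:,2],[5,50,95]),3)); return m
def box(u0,v0,u1,v1):
    m=np.zeros(d.shape,bool); m[v0:v1,u0:u1]=1; return m
Z=P[...,2]; g=p.max(2)
rect(box(295,130,375,210)&(Z>.165),'lid')
rect(box(305,225,345,250)&(g<70)&(Z>.04),'pad')
rect(box(395,205,470,265)&(g>150),'tray')
rect(box(432,210,460,260)&(Z>.018),'stout')
rect(box(405,205,431,260)&(Z>.014),'slim')
rect(box(265,140,308,205)&(Z>.12),'chute')
rect(box(382,160,404,183)&(Z>.03),'jar'); rect(box(413,160,445,192)&(Z>.06),'bottle');rect(box(225,222,249,248)&(Z>.04),'beaker');rect(box(165,155,210,200)&(Z>.06),'spray');rect(box(180,200,217,250)&(Z>.04),'tipbox')
```

```text
lid 3263 [631.1 -17.9] [158.1 174.1] 83.8 z [0.177 0.181 0.186]
pad 278 [439.7   4.3] [61.7 42.4] 82.3 z [0.06  0.064 0.069]
tray 4405 [ 453.4 -344.3] [244.9 189.9] 89.8 z [-0.004  0.003  0.026]
stout 252 [ 439.7 -378.5] [29.9 84.5] 72.8 z [0.022 0.032 0.038]
slim 180 [ 466.  -300.5] [24.8 99.9] 71.5 z [0.016 0.021 0.027]
chute 1097 [621.4 108.9] [107.6 138.1] 89.9 z [0.14  0.153 0.182]
jar 157 [ 646.  -218.4] [38.6 39.8] 59.6 z [0.034 0.06  0.065]
bottle 526 [ 621.7 -313. ] [66.8 65.4] 84.6 z [0.072 0.128 0.134]
beaker 146 [451.  273.7] [57.5 57.7] 70.6 z [0.043 0.074 0.085]
spray 765 [608.3 411. ] [91.1 54.3] 2.7 z [0.076 0.144 0.22 ]
tipbox 1269 [480.2 388.1] [122.   87.3] 3.0 z [0.067 0.085 0.09 ]
```

{"name": "step_arm", "arguments": {"increments": [[[0.5, -1, 1.5], [0, 0, 0]], [[2, -3, 1.5], [0, 0, 1]], [[2, -3, 1.5], [0, 0, 1]], [[2, -3.5, 1.5], [0, 0, 1]], [[2, -3.5, 1.5], [0, 0, 1]], [[2, -3.5, 1], [0, 0, 1]], [[2, -3.5, 1], [0, 0, 1]], [[2, -3.5, 1], [0, 0, 1]], [[2, -3.5, 0.5], [0, 0, 1]], [[0.5, -3.5, 0], [0, 0, 1.4]]]}}

```text
clock: 1.1
tool_pos: [0.4526, 0.241, 0.3504]
eef_rot: [0.151, 0.989, 0.001, 0.002]
contact_force: [0.0, -1.0, -0.4]
opening: 1.001
finger_force: 0.0
```

{"name": "step_arm", "arguments": {"increments": [[[0, -3.5, 0], [0, 0, 0]], [[0, -3.5, 0], [0, 0, 0]], [[0, -3.5, 0], [0, 0, 0]], [[0, -3.5, 0], [0, 0, 0]], [[0, -3.5, 0], [0, 0, 0]], [[0, -3.5, 0], [0, 0, 0]], [[0, -3.5, 0], [0, 0, 0]], [[0, -3.5, 0], [0, 0, 0]], [[0, -3.5, 0], [0, 0, 0]], [[0, -3.5, 0], [0, 0, 0]]]}}

```text
clock: 2.1
tool_pos: [0.4494, -0.1083, 0.3497]
eef_rot: [0.15, 0.989, -0.0, 0.0]
contact_force: [0.4, 0.5, -0.3]
opening: 1.001
finger_force: 0.0
```

{"name": "step_arm", "arguments": {"increments": [[[-0.1, -3, -1], [0, 0, 0]], [[-0.1, -3.5, -1], [0, 0, 0]], [[-0.1, -3.5, -1], [0, 0, 0]], [[-0.1, -3.5, -1], [0, 0, 0]], [[-0.1, -3.5, -1], [0, 0, 0]], [[-0.1, -3.5, -1], [0, 0, 0]], [[-0.1, -3, -1], [0, 0, 0]], [[-0.1, -2, -1], [0, 0, 0]], [[-0.1, -1.5, -1], [0, 0, 0]], [[0, 0, -1], [0, 0, 0]]]}}

```text
clock: 3.1
tool_pos: [0.4404, -0.3781, 0.2483]
eef_rot: [0.151, 0.989, -0.0, 0.0]
contact_force: [-0.3, 0.3, 0.5]
opening: 0.999
finger_force: 0.0
```

Run:
```python
from h import *
print(r.get_state()['tool_pos'])
p,d=save('wrist','w1'); p,d,P=load('w1'); Z=P[...,2]
for t in (.02,.026,.03):
    k,l,st,_=cv2.connectedComponentsWithStats(((d>0)&(Z>t)&(Z<.05)).astype(np.uint8))
    for i in range(1,k):
        if st[i,4]>300:
            Q=P[l==i];b=cv2.minAreaRect(Q[:,:2].astype(np.float32)*1000);print(t,st[i],np.round(b[0],1),np.round(b[1],1),round(b[2],1),np.percentile(Q[:,2],95))
```

```text
[ 0.44041015 -0.37813283  0.24825629]
0.02 [ 121   77   70  127 1689] [ 341.4 -553.9] [  8.3 157.7] 88.7 0.048679208587943085
0.02 [374 135  12  73 392] [ 464.2 -297.3] [11.7 98.7] 73.8 0.022112872222789254
0.02 [ 307  140   21   64 1277] [ 437.8 -376.8] [26.6 84.4] 73.2 0.03236033929602861
0.02 [ 544  164   73   93 1910] [579.7 -70. ] [ 71.5 150.7] 48.5 0.04853053211847171
0.02 [138 232  89  25 352] [ 479.  -598.1] [137.4   9. ] 87.6 0.04869050500505793
0.02 [371 253  24  34 334] [ 599.5 -331.4] [14.3 56.2] 39.7 0.048283151248229586
0.02 [258 322  27  40 394] [ 677.1 -526.9] [106.7   2.1] 0.3 0.04877793276758399
0.02 [389 334  62  20 618] [ 754.9 -305.8] [ 4.1 91.4] 0.7 0.04785172845067069
0.026 [ 121   77   68  127 1383] [ 341.3 -553.9] [  7.8 157.4] 88.9 0.04896417984747156
0.026 [ 308  140   19   64 1081] [ 437.8 -376.8] [23.5 84.4] 73.2 0.03245251394999489
0.026 [ 547  166   70   91 1533] [579.1 -70.3] [ 68.1 144.7] 48.5 0.04872871157857977
0.026 [258 322  25  40 313] [ 673.7 -526.9] [100.    2.1] 0.3 0.04905451158034339
0.026 [390 336  61  18 547] [ 754.9 -305.8] [ 4.1 91.4] 0.7 0.04796631984091953
0.03 [ 121   77   67  127 1166] [ 341.3 -553.9] [  7.8 157.4] 88.9 0.049096128647165824
0.03 [311 140  14  64 639] [ 437.8 -376. ] [16.7 84.1] 73.5 0.03264123723994252
0.03 [ 549  167   68   90 1269] [579.  -71.8] [ 64.7 140.6] 49.6 0.04889485913088907
0.03 [391 338  60  16 476] [ 755.  -305.5] [ 4.  90.8] 0.6 0.04832827824362855
```

View pics/w1.png

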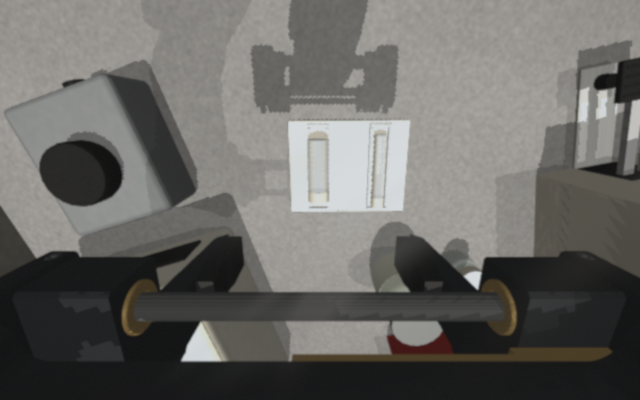

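The stout tube sits at (318,172) in the wrist view, centre (0.438,-0.377), with the slim one at (379,168). The gripper is already aligned, so I'm descending.

{"name": "step_arm", "arguments": {"increments": [[[-0.2, 0.1, -2], [0, 0, 0]], [[0, 0, -3], [0, 0, 0.5]], [[0, 0, -3], [0, 0, 0]], [[0, 0, -3], [0, 0, 0]], [[0, 0, -3], [0, 0, 0]], [[0, 0, -3], [0, 0, 0]], [[0, 0, -2.5], [0, 0, 0]], [[0, 0, -2], [0, 0, 0]], [[0, 0, -1.4], [0, 0, 0]], [[0, 0, -0.7], [0, 0, 0]]]}}

```text
clock: 4.15
tool_pos: [0.4395, -0.3735, 0.0119]
eef_rot: [0.145, 0.989, 0.001, -0.0]
contact_force: [-0.9, -0.6, 0.1]
opening: 1.003
finger_force: 0.0
```

{"name": "step_arm", "arguments": {"increments": [[[0, 0, 0], [0, 0, 0]], [[0, 0, 0], [0, 0, 0]], [[0, 0, 0], [0, 0, 0]], [[0, 0, 0], [0, 0, 0]], [[0, 0, 0], [0, 0, 0]], [[0, 0, 0], [0, 0, 0]], [[0, 0, 0], [0, 0, 0]], [[0, 0, 0], [0, 0, 0]], [[0, 0, 0], [0, 0, 0]], [[0, 0, 0], [0, 0, 0]]], "fingers": 0.1, "grip_force": 12}}

```text
clock: 5.15
tool_pos: [0.4386, -0.3775, 0.0131]
eef_rot: [0.146, 0.989, -0.001, 0.0]
contact_force: [-1.4, -4.9, 1.6]
opening: 0.315
finger_force: 12.0
```

{"name": "step_arm", "arguments": {"increments": [[[0, 0, 1], [0, 0, 0]], [[0, 0, 2], [0, 0, 0]], [[0, 0, 3], [0, 0, 0]], [[0, 0, 3], [0, 0, 0]], [[0, 0, 3.5], [0, 0, 0]], [[0, 0, 3.5], [0, 0, 0]], [[0, 0, 3.5], [0, 0, 0]], [[0, 1, 3.5], [0, 0, 0]], [[0, 2, 3], [0, 0, 0]], [[0, 3, 2], [0, 0, 0.3]]]}}

```text
clock: 6.15
tool_pos: [0.4395, -0.315, 0.2951]
eef_rot: [0.143, 0.99, -0.0, 0.001]
contact_force: [0.6, 0.1, -0.1]
opening: 0.31
finger_force: 12.0
```

{"name": "step_arm", "arguments": {"increments": [[[1, 3, 0], [0, 0, 1]], [[1.5, 3, 0], [0, 0, 1]], [[1.5, 3.2, 0], [0, 0, 1]], [[1.5, 3.2, 0], [0, 0, 1]], [[1.5, 3.2, 0], [0, 0, 1]], [[1.5, 3.2, 0], [0, 0, 1]], [[1.5, 3.2, 0], [0, 0, 1]], [[1.5, 3.2, 0], [0, 0, 1]], [[1.5, 3.2, 0], [0, 0, 1]], [[1.5, 3.2, 0], [0, 0, 1]]]}}

```text
clock: 7.15
tool_pos: [0.5836, 0.0034, 0.2929]
eef_rot: [0.055, 0.998, 0.0, -0.001]
contact_force: [0.1, -0.3, 0.2]
opening: 0.31
finger_force: 12.0
```

{"name": "step_arm", "arguments": {"increments": [[[1.5, 3, 0], [0, 0, 0]], [[1.5, 3, 0], [0, 0, 0]], [[1.5, 2, 0], [0, 0, 0]], [[1, 1.5, 0], [0, 0, 0]], [[0.4, 1.2, 0], [0, 0, 0]], [[0, 0, 0], [0, 0, 0]], [[0, 0, 0], [0, 0, 0]], [[0, 0, 0], [0, 0, 0]], [[0, 0, 0], [0, 0, 0]], [[0, 0, 0], [0, 0, 0]]]}}

```text
clock: 8.15
tool_pos: [0.643, 0.1068, 0.2929]
eef_rot: [0.057, 0.998, -0.0, -0.0]
contact_force: [0.0, 0.2, -0.1]
opening: 0.312
finger_force: 12.0
```

Run:
```python
from h import *
print(r.get_state()['tool_pos'])
save('wrist','w2'); save('scene','sc2')
p,d,P=load('w2'); Z=P[...,2]
a=cv2.imread('pics/w2.png');b=cv2.imread('pics/sc2.png')[120:280,220:460]
b=cv2.resize(b,(400,267)); o=np.zeros((267,640,3),np.uint8);o[:,:400]=b
cv2.imwrite('pics/c2.png',cv2.resize(np.vstack([a,o]),None,fx=.89,fy=.89))
```

```text
[0.64300103 0.10683797 0.29291099]
```

View pics/c2.png

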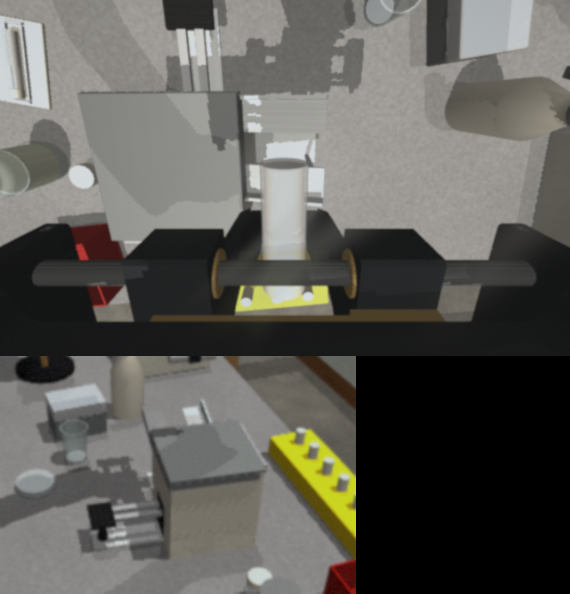

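The tube is held above the chute, and the lid edge is at about (243,150) in this picture. I'll refine the skirt line and chute walls from depth.

Run:
```python
from h import *
for f in('w2','top0'):
    p,d,P=load(f); Z=P[...,2]
    m=(d>0)&(Z>.172)&(Z<.19)&(abs(P[...,0]-.63)<.15)&(abs(P[...,1]+.02)<.11)
    Q=P[m]; e=[]
    for x in np.arange(.55,.7,.01):
        q=Q[abs(Q[:,0]-x)<.005]
        if len(q)>5: e.append((x,q[:,1].max()))
    e=np.array(e); k=np.polyfit(e[:,0],e[:,1],1); print(f,'edge slope deg',np.degrees(np.arctan(k[0])),'y at .63',np.polyval(k,.63),np.round(e[:,1],3))
    b=cv2.minAreaRect(Q[:,:2].astype(np.float32)*1000);print(b,'x range at y=-.02',Q[abs(Q[:,1]+.02)<.01][:,0].min(),Q[abs(Q[:,1]+.02)<.01][:,0].max())
    # chute section: bin coords
    a=np.radians(-6.5);ex=np.array([np.cos(a),np.sin(a)]);ey=np.array([-ex[1],ex[0]]);o=np.array([.6285,-.0172])
    B=np.stack([(P[...,:2]-o)@ex,(P[...,:2]-o)@ey,Z],-1)
    for y in(.10,.122,.145,.165):
        q=B[(d>0)&(abs(B[...,1]-y)<.004)&(abs(B[...,0])<.09)&(Z>.1)&(Z<.2)]
        i=np.argsort(q[:,0]); q=q[i]
        print(y,[(round(x*1000),round(float(np.median(q[abs(q[:,0]-x)<.004][:,2]))*1000) if 0 else round(float(np.median(q[abs(q[:,0]-x)<.004][:,2])*1000))) for x in np.arange(-.08,.081,.008) if (abs(q[:,0]-x)<.004).any()])
```

```text
w2 edge slope deg -6.922031255046609 y at .63 0.061332633556024044 [0.07  0.07  0.068 0.067 0.066 0.065 0.064 0.063 0.062 0.061 0.06  0.059
 0.058 0.057 0.049]
((629.7489624023438, -17.794044494628906), (158.40939331054688, 171.61083984375), 83.91046142578125) x range at y=-.02 0.542604495004121 0.6950747939044265
0.1 [(-80, 161), (-72, 143), (-64, 143), (-56, 143), (-48, 143), (-40, 143), (40, 161)]
0.122 [(-80, 166), (-72, 148), (-64, 148), (-56, 148), (-48, 148), (-40, 148)]
0.145 [(-80, 171), (-72, 153), (-64, 153), (-56, 153), (-48, 153), (-40, 153)]
0.165 [(-80, 175), (-72, 157), (-64, 157), (-56, 157), (-48, 157), (-40, 157), (0, 157), (8, 157), (16, 157), (24, 157), (32, 157), (40, 171)]
top0 edge slope deg -6.222027619306278 y at .63 0.06079885891580393 [0.07  0.069 0.067 0.067 0.064 0.064 0.064 0.061 0.061 0.061 0.058 0.058
 0.055 0.055 0.055]
((631.1182861328125, -17.866729736328125), (158.06114196777344, 174.10275268554688), 83.81257629394531) x range at y=-.02 0.5440220570533267 0.7179273880913638
0.1 [(-80, 161), (-72, 146), (-64, 144), (-56, 142), (-48, 144), (-40, 144), (0, 143), (8, 142), (16, 144), (24, 143), (32, 145), (40, 160)]
0.122 [(-80, 166), (-72, 150), (-64, 149), (-56, 149), (-48, 149), (-40, 149), (0, 148), (8, 148), (16, 149), (24, 147), (32, 150), (40, 161)]
0.145 [(-80, 171), (-72, 152), (-64, 153), (-56, 156), (-48, 154), (-40, 154), (0, 151), (8, 153), (16, 153), (24, 154), (32, 152), (40, 166)]
0.165 [(-80, 172), (-72, 158), (-64, 158), (-56, 160), (-48, 158), (-40, 157), (0, 154), (8, 157), (16, 159), (24, 156), (32, 158), (40, 170)]
```

The chute floor is actually centred about 20 mm towards the pedal, with walls at bin x −79 and +38 mm. The target is therefore (0.622,0.106).

{"name": "step_arm", "arguments": {"increments": [[[-0.8, 0, 0], [0, 0, 0]], [[-0.8, 0, 0], [0, 0, 0]], [[-0.4, 0, -1], [0, 0, 0]], [[0, 0, -2], [0, 0, 0]], [[0, 0, -2.5], [0, 0, 0]], [[0, 0, -2.5], [0, 0, 0]], [[0, 0, -2.2], [0, 0, 0]], [[0, 0, -1.5], [0, 0, 0]], [[0, 0, -1], [0, 0, 0]], [[0, 0, -0.5], [0, 0, 0]]]}}

```text
clock: 9.25
tool_pos: [0.6224, 0.1077, 0.1596]
eef_rot: [0.056, 0.998, -0.0, -0.001]
contact_force: [0.6, 0.0, -0.2]
opening: 0.314
finger_force: 12.0
```

{"name": "step_arm", "arguments": {"increments": [[[0, 0, -0.2], [0, 0, 0]], [[0, 0, -0.1], [0, 0, 0]], [[0, 0, 0], [0, 0, 0]], [[0, 0, 0], [0, 0, 0]], [[0, 0, 0], [0, 0, 0]], [[0, 0, 0], [0, 0, 0]], [[0, 0, 0], [0, 0, 0]], [[0, 0, 0], [0, 0, 0]], [[0, 0, 0], [0, 0, 0]], [[0, 0, 0], [0, 0, 0]]]}}

```text
clock: 10.25
tool_pos: [0.6231, 0.1077, 0.1577]
eef_rot: [0.056, 0.998, 0.0, -0.0]
contact_force: [0.9, -0.0, 0.5]
opening: 0.312
finger_force: 12.0
```

{"name": "step_arm", "arguments": {"increments": [[[0, 0, -0.1], [0, 0, 0]], [[0, 0, -0.05], [0, 0, 0]], [[0, 0, 0], [0, 0, 0]], [[0, 0, 0], [0, 0, 0]], [[0, 0, 0], [0, 0, 0]], [[0, 0, 0], [0, 0, 0]], [[0, 0, 0], [0, 0, 0]], [[0, 0, 0], [0, 0, 0]], [[0, 0, 0], [0, 0, 0]], [[0, 0, 0], [0, 0, 0]]]}}

```text
clock: 11.25
tool_pos: [0.6232, 0.1077, 0.1563]
eef_rot: [0.056, 0.998, 0.0, 0.0]
contact_force: [-0.6, -0.2, -0.3]
opening: 0.31
finger_force: 12.0
```

Now it is within about 1 mm of the floor. I'll open partly, then rise slowly.

{"name": "step_arm", "arguments": {"increments": [[[0, 0, 0], [0, 0, 0]], [[0, 0, 0], [0, 0, 0]], [[0, 0, 0], [0, 0, 0]], [[0, 0, 0], [0, 0, 0]], [[0, 0, 0], [0, 0, 0]], [[0, 0, 0.3], [0, 0, 0]], [[0, 0, 0.5], [0, 0, 0]], [[0, 0, 0.5], [0, 0, 0]], [[0, 0, 0.5], [0, 0, 0]], [[0, 0, 0.6], [0, 0, 0]]], "fingers": 0.47}}

```text
clock: 12.25
tool_pos: [0.6232, 0.1078, 0.1808]
eef_rot: [0.056, 0.998, 0.0, 0.0]
contact_force: [-0.3, -0.1, -0.5]
opening: 0.466
finger_force: 0.0
```

{"name": "step_arm", "arguments": {"increments": [[[0, 0, 0.8], [0, 0, 0]], [[0, 0, 1], [0, 0, 0]], [[0, 0, 1.5], [0, 0, 0]], [[0, 0, 2], [0, 0, 0]], [[0, 0, 2], [0, 0, 0]], [[0, 0, 2], [0, 0, 0]], [[0, 0, 1.5], [0, 0, 0]], [[0, 0, 1], [0, 0, 0]], [[0, 0, 0], [0, 0, 0]], [[0, 0, 0], [0, 0, 0]]]}}

```text
clock: 13.25
tool_pos: [0.6228, 0.1077, 0.2979]
eef_rot: [0.056, 0.998, -0.0, -0.0]
contact_force: [0.4, -0.3, -0.5]
opening: 0.467
finger_force: 0.0
```

Run:
```python
from h import *
save('wrist','w3')
a=cv2.imread('pics/w3.png'); cv2.imwrite('pics/w3c.png',a[60:330,180:480])
```

```text
(no output)
```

View pics/w3c.png

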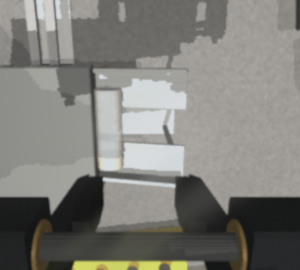

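The tube lies parallel against the skirt at crop pixel (108,130). Next is the pedal, with fingers shut.

{"name": "step_arm", "arguments": {"increments": [[[-1, -0.6, 0], [0, 0, 0]], [[-2, -1.2, 0], [0, 0, 0]], [[-2.5, -1.4, 0], [0, 0, 0]], [[-2.5, -1.4, 0], [0, 0, 0]], [[-2.5, -1.4, 0], [0, 0, 0]], [[-2.5, -1.4, 0], [0, 0, 0]], [[-2.5, -1.4, 0], [0, 0, 0]], [[-1.8, -1, -1], [0, 0, 0]], [[-1, -0.5, -1.5], [0, 0, 0]], [[0, 0, -2], [0, 0, 0]]], "fingers": 0}}

```text
clock: 14.3
tool_pos: [0.4384, 0.0035, 0.2528]
eef_rot: [0.057, 0.998, -0.0, -0.001]
contact_force: [0.8, -0.2, 0.1]
opening: 0.003
finger_force: 0.0
```

{"name": "step_arm", "arguments": {"increments": [[[0, 0, -2.5], [0, 0, 0]], [[0, 0, -3], [0, 0, 0]], [[0, 0, -3], [0, 0, 0]], [[0, 0, -3], [0, 0, 0]], [[0, 0, -2], [0, 0, 0]], [[0, 0, -1.5], [0, 0, 0]], [[0, 0, -1], [0, 0, 0]], [[0, 0, -0.5], [0, 0, 0]], [[0, 0, 0], [0, 0, 0]], [[0, 0, 0], [0, 0, 0]]]}}

```text
clock: 15.3
tool_pos: [0.4403, 0.0047, 0.0886]
eef_rot: [0.056, 0.998, 0.0, 0.0]
contact_force: [-0.0, -0.2, 0.2]
opening: 0.002
finger_force: 0.0
```

{"name": "step_arm", "arguments": {"increments": [[[0, 0, -1], [0, 0, 0]], [[0, 0, -0.8], [0, 0, 0]], [[0, 0, -0.3], [0, 0, 0]], [[0, 0, -0.2], [0, 0, 0]], [[0, 0, -0.2], [0, 0, 0]], [[0, 0, -0.2], [0, 0, 0]], [[0, 0, -0.2], [0, 0, 0]], [[0, 0, -0.2], [0, 0, 0]], [[0, 0, -0.2], [0, 0, 0]], [[0, 0, -0.2], [0, 0, 0]]]}}

```text
clock: 16.3
tool_pos: [0.4401, 0.0047, 0.0536]
eef_rot: [0.056, 0.998, 0.0, 0.0]
contact_force: [-1.7, -0.5, 6.1]
opening: 0.008
finger_force: 3.0
```

{"name": "step_arm", "arguments": {"increments": [[[0, 0, -0.2], [0, 0, 0]], [[0, 0, -0.2], [0, 0, 0]], [[0, 0, -0.2], [0, 0, 0]], [[0, 0, -0.2], [0, 0, 0]], [[0, 0, -0.2], [0, 0, 0]], [[0, 0, -0.2], [0, 0, 0]], [[0, 0, -0.2], [0, 0, 0]], [[0, 0, -0.2], [0, 0, 0]], [[0, 0, 0], [0, 0, 0]], [[0, 0, 0], [0, 0, 0]]]}}

```text
clock: 17.3
tool_pos: [0.4416, 0.0045, 0.038]
eef_rot: [0.056, 0.998, 0.0, 0.001]
contact_force: [1.6, 0.1, 5.9]
opening: 0.004
finger_force: 2.7
```

{"name": "step_arm", "arguments": {"increments": [[[0, 0, -0.05], [0, 0, 0]], [[0, 0, -0.05], [0, 0, 0]], [[0, 0, -0.05], [0, 0, 0]], [[0, 0, -0.05], [0, 0, 0]], [[0, 0, -0.05], [0, 0, 0]], [[0, 0, -0.05], [0, 0, 0]], [[0, 0, -0.05], [0, 0, 0]], [[0, 0, -0.05], [0, 0, 0]], [[0, 0, 0], [0, 0, 0]], [[0, 0, 0], [0, 0, 0]]]}}

```text
clock: 18.3
tool_pos: [0.4423, 0.0045, 0.0341]
eef_rot: [0.056, 0.998, 0.0, 0.002]
contact_force: [1.5, -1.0, 6.6]
opening: 0.005
finger_force: 2.7
```

{"name": "step_arm", "arguments": {"increments": [[[0, 0, -0.05], [0, 0, 0]], [[0, 0, -0.05], [0, 0, 0]], [[0, 0, -0.05], [0, 0, 0]], [[0, 0, -0.05], [0, 0, 0]], [[0, 0, 0], [0, 0, 0]], [[0, 0, 0], [0, 0, 0]], [[0, 0, 0], [0, 0, 0]], [[0, 0, 0], [0, 0, 0]], [[0, 0, 0], [0, 0, 0]], [[0, 0, 0], [0, 0, 0]]]}}

```text
clock: 19.3
tool_pos: [0.4425, 0.0045, 0.0326]
eef_rot: [0.056, 0.998, 0.0, 0.002]
contact_force: [2.1, -0.5, 11.9]
opening: 0.006
finger_force: 5.6
```

{"name": "step_arm", "arguments": {"increments": [[[0, 0, 0], [0, 0, 0]], [[0, 0, 0], [0, 0, 0]], [[0, 0, 0], [0, 0, 0]], [[0, 0, 0], [0, 0, 0]], [[0, 0, 0], [0, 0, 0]], [[0, 0, 0], [0, 0, 0]], [[0, 0, 0], [0, 0, 0]], [[0, 0, 0], [0, 0, 0]], [[0, 0, 0], [0, 0, 0]], [[0, 0, 0], [0, 0, 0]]]}}

```text
clock: 20.3
tool_pos: [0.4425, 0.0044, 0.0326]
eef_rot: [0.056, 0.998, -0.0, 0.002]
contact_force: [2.1, 0.2, 12.9]
opening: 0.01
finger_force: 5.6
```

Run:
```python
from h import *
F=[]
for i in range(6):
    F.append(r.get_state()['contact_force'][2]); r.snapshot('wrist')
print(np.round(F,1),r.get_state()['tool_pos'])
p,d=save('top','top4'); q,_=save('scene','sc4')
a=cv2.resize(p[110:270,230:400],(510,480))
b=cv2.resize(q[120:280,220:460],None,fx=1,fy=1)
o=np.zeros((480,760,3),np.uint8);o[:,:510]=a;o[:160,515:755]=b
cv2.imwrite('pics/c4.png',o[:,:,::-1])
```

```text
[12.9 11.7 12.  12.1 11.4 11.7] [0.4425489  0.00446444 0.03259763]
```

View pics/c4.png

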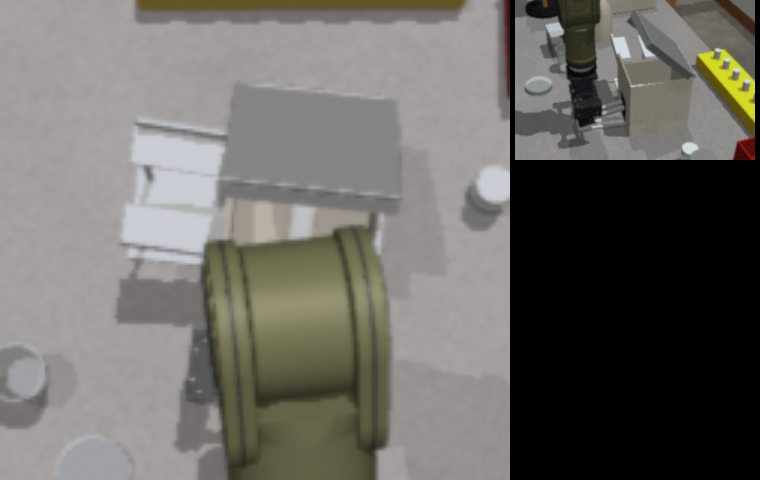

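The push is a steady 12 N. The lid is open, the chute is empty and the tube shows inside the bin at (300,225). Easing up now.

{"name": "step_arm", "arguments": {"increments": [[[0, 0, 0.05], [0, 0, 0]], [[0, 0, 0.1], [0, 0, 0]], [[0, 0, 0.1], [0, 0, 0]], [[0, 0, 0.1], [0, 0, 0]], [[0, 0, 0.1], [0, 0, 0]], [[0, 0, 0.1], [0, 0, 0]], [[0, 0, 0.1], [0, 0, 0]], [[0, 0, 0.1], [0, 0, 0]], [[0, 0, 0.1], [0, 0, 0]], [[0, 0, 0.1], [0, 0, 0]]]}}

```text
clock: 21.7
tool_pos: [0.4411, 0.0046, 0.0415]
eef_rot: [0.056, 0.998, 0.0, 0.001]
contact_force: [0.6, -0.7, 5.5]
opening: 0.007
finger_force: 2.7
```

{"name": "step_arm", "arguments": {"increments": [[[0, 0, 0.1], [0, 0, 0]], [[0, 0, 0.1], [0, 0, 0]], [[0, 0, 0.1], [0, 0, 0]], [[0, 0, 0.1], [0, 0, 0]], [[0, 0, 0.1], [0, 0, 0]], [[0, 0, 0.1], [0, 0, 0]], [[0, 0, 0.1], [0, 0, 0]], [[0, 0, 0.1], [0, 0, 0]], [[0, 0, 0.1], [0, 0, 0]], [[0, 0, 0.1], [0, 0, 0]]]}}

```text
clock: 22.7
tool_pos: [0.4402, 0.0047, 0.0514]
eef_rot: [0.056, 0.998, 0.0, 0.0]
contact_force: [0.2, 0.7, 5.9]
opening: 0.006
finger_force: 2.8
```

{"name": "step_arm", "arguments": {"increments": [[[0, 0, 0.1], [0, 0, 0]], [[0, 0, 0.1], [0, 0, 0]], [[0, 0, 0.1], [0, 0, 0]], [[0, 0, 0.05], [0, 0, 0]], [[0, 0, 0.05], [0, 0, 0]], [[0, 0, 0.05], [0, 0, 0]], [[0, 0, 0.05], [0, 0, 0]], [[0, 0, 0.05], [0, 0, 0]], [[0, 0, 0.05], [0, 0, 0]], [[0, 0, 0.05], [0, 0, 0]]]}}

```text
clock: 23.7
tool_pos: [0.4399, 0.0048, 0.0579]
eef_rot: [0.056, 0.998, 0.0, 0.0]
contact_force: [-1.4, -0.2, 5.3]
opening: 0.005
finger_force: 2.7
```

{"name": "step_arm", "arguments": {"increments": [[[0, 0, 0.05], [0, 0, 0]], [[0, 0, 0.05], [0, 0, 0]], [[0, 0, 0.05], [0, 0, 0]], [[0, 0, 0.05], [0, 0, 0]], [[0, 0, 0.05], [0, 0, 0]], [[0, 0, 0.05], [0, 0, 0]], [[0, 0, 0.05], [0, 0, 0]], [[0, 0, 0.05], [0, 0, 0]], [[0, 0, 0.05], [0, 0, 0]], [[0, 0, 0.05], [0, 0, 0]]]}}

```text
clock: 24.7
tool_pos: [0.4399, 0.0047, 0.0628]
eef_rot: [0.056, 0.998, 0.0, 0.0]
contact_force: [-1.5, 0.3, 5.6]
opening: 0.006
finger_force: 2.6
```

{"name": "step_arm", "arguments": {"increments": [[[0, 0, 0.05], [0, 0, 0]], [[0, 0, 0.05], [0, 0, 0]], [[0, 0, 0.05], [0, 0, 0]], [[0, 0, 0.05], [0, 0, 0]], [[0, 0, 0.05], [0, 0, 0]], [[0, 0, 0.05], [0, 0, 0]], [[0, 0, 0.05], [0, 0, 0]], [[0, 0, 0.05], [0, 0, 0]], [[0, 0, 0.05], [0, 0, 0]], [[0, 0, 0.05], [0, 0, 0]]]}}

```text
clock: 25.7
tool_pos: [0.4401, 0.0047, 0.0675]
eef_rot: [0.056, 0.998, -0.0, -0.0]
contact_force: [0.9, 0.1, 0.2]
opening: 0.002
finger_force: 0.0
```

{"name": "step_arm", "arguments": {"increments": [[[0, 0, 0.5], [0, 0, 0]], [[0, 0, 1], [0, 0, 0]], [[0, 0, 2], [0, 0, 0]], [[0, 0, 2.5], [0, 0, 0]], [[0, 0, 2.5], [0, 0, 0]], [[0, 0, 2.5], [0, 0, 0]], [[0, 0, 2], [0, 0, 0]], [[0, 0, 1], [0, 0, 0]], [[0, 0, 0], [0, 0, 0]], [[0, 0, 0], [0, 0, 0]]]}}

```text
clock: 26.7
tool_pos: [0.4397, 0.0044, 0.207]
eef_rot: [0.056, 0.998, -0.0, -0.0]
contact_force: [-0.4, 0.8, 0.3]
opening: 0.007
finger_force: 0.0
```

Run:
```python
from h import *
p,d=save('top','top5'); q,_=save('scene','sc5'); save('wrist','w5')
cv2.imwrite('pics/c5.png',np.vstack([p[110:270,200:470],q[110:270,200:470]])[:,:,::-1])
_,d,P=load('top5');Z=P[...,2]
m=np.zeros(Z.shape,bool);m[130:210,295:375]=1
print('lid z',np.percentile(Z[m&(Z>.165)],[5,50,95,99]))
```

```text
lid z [0.17704037 0.18171194 0.57315155 0.60464129]
```

View pics/c5.png

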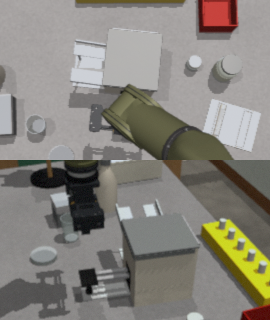

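The lid is shut (181 mm), the pedal is up, the chute is empty, and nothing else has moved. Handing in.

```bash
python3 -c "
from plant import r
print(r.finish_job())"
```

```text
the job is handed in; nothing more can be done
None
```

The stout tube is in the bin: the pedal was held on its stop at about 12 N while it rolled in, then eased back up until the lid was shut, and the job was handed in at about 27 s with the slim tube and the other things looking unmoved.

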